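# Cull the chipped cover plate

## Robot

A 6-joint arm with a two-finger parallel gripper is mounted at the origin on the work surface. World frame = base frame: x ahead of the robot, y to its left, z up, the work surface at z = 0. Lengths are in mm, angles in rad, forces in N, time in s.
With the tool pointing down it reaches from about 425 to 950 mm from the base axis. Payload 14.7 kg.
Tool frame: the origin (TCP) lies on the centre line of the jaws, within the pads' length; the fingertips stand 11 mm ahead of it and the grasp point (between the pads) lies 8 mm behind it; z points along the fingers, y is the line along which they close (so a half turn about z gives the same grasp; the last joint's range is limited). The gripper opens to 85 mm and grips with 20 to 120 N. Pads are 22 mm wide; open, the fingers measure 114 mm over their backs; the gripper's body (76 mm by 85 mm) begins 54 mm behind the grasp point. The pads swing forward as they close: fully open they stand 13 mm farther back than shut.
Start: joints at [1.299, 0.48, 1.596, -0, 1.065, -0.047], TCP at [144.868, 633.645, 242.297] pointing down, gripper open.
Joint ranges: [-2.75, 2.75], [-0.82, 2.05], [0.23, 2.67], [-1.56, 4.7], [0.09, 2.69], [-2.92, 2.92]. Speed limits (rad/s): [1.89, 1.89, 2.39, 3.01, 3.01, 3.01].

## Interface

Orientations are given as [roll, pitch, yaw] about the fixed x, y, z axes, in that order (R = Rz(yaw) Ry(pitch) Rx(roll)).
In Python, from cell import r, camera gives the robot as it stands.
- The arm moves only by the tool send_rows, never from a script. Its argument "series" is a list that holds one entry, the list of rows, each a list of 5 numbers: the shift along the tool's x, y, z in cm, then the turn about the tool's z in rad, then the opening, from -1 (shut) to 1 (fully open). In form: [[[dx, dy, dz, roll, jaw], ...]]. A call has 1 to 10 rows; each row shifts and turns the commanded pose from where the row before left it, along the tool's axes as they then stand; what a row does not reach is not made up. A row lasts 1/8 s, in which the tool goes at most 62.5 mm and 10.7 degrees, less where a joint would pass 70% of its speed; a pose out of reach is approached as far as the arm can. A call with a gripper value outside its range is refused whole. The fingers move at their own pace and stop on an object; the grip force is fixed at half the most. Time passes only in rows, so rows that do not move let the fingers close. It gives the time, the measured TCP pose, the force, the opening and the grip force at its end, in the units of the state.
- r.observe(): the state, without advancing time (a new reading comes with each control period).
- camera(name): name is "scene" or "top" or "wrist"; returns a dict with "img" (480x640x3 uint8, red, green, blue), "camera_matrix" (3x3 intrinsics, pixels), "position" and "orientation" of the camera in the world; the wrist camera has in their place "mount" (4x4, takes a point from camera to tool coordinates, whose origin is the TCP and whose axes are the flange's). Camera axes: x right, y down, z forward; pixel columns grow to the right and rows downward; lengths in mm; the calibration is good to about 2 mm. A picture is of the moment at which its call begins: read the wrist's pose just before it. There is no depth.
- r.hand_in(): hands the job in; it is judged then, once.
The state is a dict: "t": time; "q": joint angles; "joint_velocities": joint speeds; "tau": joint torques, N m; "ee_pos": TCP position; "eef_rot": TCP orientation; "contact_force": force on the tool from outside, world axes, zero at the start; "torque": the same for the moment, N m; "opening": finger opening in mm; "gripper_force": force on a finger pad.
Only numpy, scipy, OpenCV 4.12 (cv2) and the standard library are available. Lean on these libraries where they do the work, as an engineer would, in place of code of your own. Each camera call takes 0.05 s, during which the arm holds its last target. There are 200 camera calls.

## Task

One of the four aluminium cover plates on the blue mat has a corner broken off: cull it. Lay it on the white tilted rest and let go of it there, then take it again and lower it, still held, into the slot of the red reject rack without dropping it, so that it stands on its unbroken long edge with the chipped edge up. Leave the good plates and the other things on the bench where they are.

Things in the scene. Friction and masses are not known exactly. Their poses are not given: they have to be found in the camera images.
- plate_chipped: the odd piece: aluminium plate 120 x 56 x 10 mm, about 150 g, its +x,-y corner broken off (38 mm of the length, 22 mm of the width, slanted break). Its -y long edge is the chipped one, whole from x = -60 to +20 mm; the +y edge is whole. Starts flat in any of 4 places, yaw within 0.25 of zero. Origin: centre of the underside of the full outline; x along 120 mm, y along 56 mm, z up at the start
- plate_a: a cover plate of bare aluminium, 120 x 56 x 10 mm, 150 g, full rectangle with four dark screw spots and a grey window mark; a good part, lying flat on the mat. Origin: centre of the underside; x along the 120 mm, y along the 56 mm, z up through the thickness
- plate_b: a cover plate of bare aluminium, 120 x 56 x 10 mm, 150 g, full rectangle with four dark screw spots and a grey window mark and a small yellow sticker (which means nothing); a good part, lying flat on the mat. Origin: centre of the underside; x along the 120 mm, y along the 56 mm, z up through the thickness
- plate_c: a cover plate of bare aluminium, 120 x 56 x 10 mm, 150 g, full rectangle with four dark screw spots and a grey window mark; a good part, lying flat on the mat. Origin: centre of the underside; x along the 120 mm, y along the 56 mm, z up through the thickness
- mat: blue bench mat, 370 x 270 x 2 mm, fixed, its top 2 mm above the table; the plates lie on it in two by two, long sides along the mat's x. Origin: centre of its underside
- rest: white rest on a black base, fixed: base 120 (x) x 110 x 8 mm; two ribs 10 mm thick at x = -42 and +42 mm, free gap of 74 mm between them down to the base. Their tops slope 45 deg, rising to -y, facing +y and up; a blue lip 8 mm proud at each low end. A plate lies across both, length along x, lower long edge on the lips. Origin: centre of the underside
- rest_seat (a point): point on the slope plane midway between the ribs, 80 mm above the table: where the centre of a resting plate's underside lies (30 mm up the slope from the lips; a plate touching the lips sits 2 mm lower)
- rack: red reject rack, fixed: base 170 (x) x 80 (y) x 10 mm with one open-topped slot along its x, 150 mm long, 18 mm wide, 26 mm deep between walls 10 mm thick (their tops 36 mm above the table). Origin: centre of the base's underside, z up
- rack_slot (a point): centre of the slot's floor, 10 mm above the table
- reel: bystander: small blue solder reel standing on its flange, 52 mm across, 38 mm high; origin at its underside
- tweezers: bystander: dark steel tweezers lying flat, 120 mm long; origin at its middle, underside
- flux: bystander: small white bottle with a blue cap, 40 mm across, 70 mm high; origin at its underside

How it is judged:
By the outcome, as a careful person would: the job done as asked, in the order asked, and still so for the second after the job is handed in, with the robot touching nothing.
It also fails if it takes over 54 s, if anything falls off the work surface, if the arm or the gripper's body presses on something with over 40 N, if the wrist force passes 120 N, or if a joint passes its speed limit or range.

## Working session

There is one attempt and no reset: what is moved stays moved. The work goes in short steps, Python scripts to look and compute and a tool call to move; the robot and the scene stay as the last step left them, time stands still between calls to the robot, and variables do not carry over. Pictures are saved under pics/ and viewed, at most 10 in all, crops included, and the job is handed in when it is done.

Besides the shell and the picture viewer there is one more tool, called as a command line: name --argument value ..., lists and objects as JSON in quotes. send_rows: Moves the arm, as the interface text tells. Its arguments: {"type":"object","properties":{"series":{"type":"array"}},"required":["series"]}

```bash
mkdir -p pics; ls
python3 - <<'E'
from cell import r,camera
import cv2,numpy as np
print({k:np.round(v,3).tolist() for k,v in r.observe().items()})
for n in("scene","top"):
    c=camera(n);cv2.imwrite(f"pics/{n}0.png",c["img"][:,:,::-1]);print(n,c["camera_matrix"],c["position"],c["orientation"])
c=camera("wrist");print(c["mount"],c["camera_matrix"]);cv2.imwrite("pics/wrist0.png",c["img"][:,:,::-1])
E
```

```text
pics
{'t': 0.0, 'q': [1.299, 0.481, 1.597, -0.0, 1.065, -0.047], 'joint_velocities': [0.002, -0.0, 0.002, 0.001, 0.0, 0.0], 'tau': [0.005, -95.067, -43.019, 0.0, 0.012, -0.0], 'ee_pos': [144.759, 633.275, 241.672], 'eef_rot': [-3.14, -0.0, 2.917], 'contact_force': [-0.797, 0.379, 0.438], 'torque': [0.034, 0.046, 0.04], 'gripper_force': 0.0, 'opening': 85.448}
scene [[443.99615279   0.         315.00380317]
 [  0.         443.99615279 243.14238286]
 [  0.           0.           1.        ]] [881.71105108 544.64119971 576.23986376] [-2.26675822  0.02006135  2.61411506]
top [[600.98659623   0.         333.20972797]
 [  0.         600.98659623 241.28838779]
 [  0.           0.           1.        ]] [ 452.59535523   -6.57376147 1140.08262204] [-3.02705000e+00 -7.09661713e-04 -1.54810446e+00]
[[ 1.05732702e-04 -9.51396567e-01 -3.07968441e-01  7.83502925e+01]
 [ 9.99999977e-01  1.58732693e-04 -1.47044417e-04  6.27450394e-01]
 [ 1.88782214e-04 -3.07968418e-01  9.51396562e-01 -1.32042470e+02]
 [ 0.00000000e+00  0.00000000e+00  0.00000000e+00  1.00000000e+00]] [[397.45238524   0.         317.91650753]
 [  0.         397.45238524 243.0671275 ]
 [  0.           0.           1.        ]]
```

View pics/top0.png

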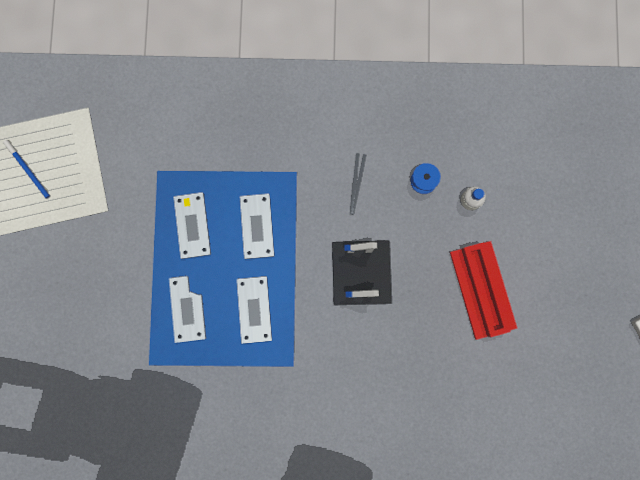

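View pics/scene0.png

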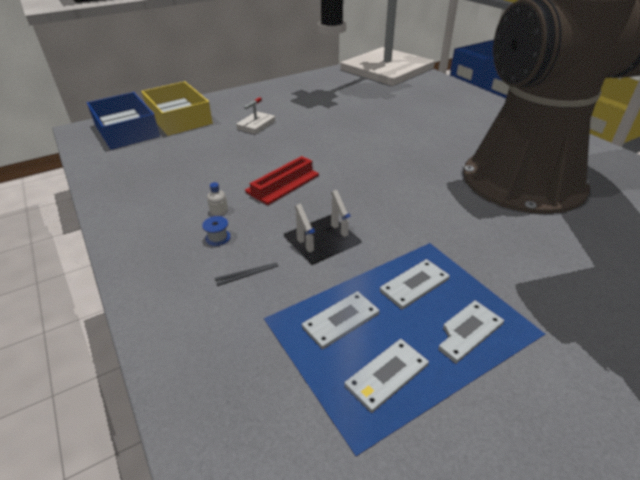

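The top view shows the chipped plate at px (187,310), with its broken corner toward +x,-y. The rest is at (362,272), blue lips toward +y (image left), and the rack is at (483,290), turned a little. Next I measure each one.

```bash
cat > h.py <<'E'
import numpy as np,cv2
from scipy.spatial.transform import Rotation as Ro
from cell import r,camera
def cam(n):
    s=r.observe() if n=="wrist" else None
    c=camera(n);K=c["camera_matrix"]
    if n=="wrist":
        T=np.eye(4);T[:3,:3]=Ro.from_euler("xyz",s["eef_rot"]).as_matrix();T[:3,3]=s["ee_pos"]
        T=T@c["mount"];R,p=T[:3,:3],T[:3,3]
    else: R,p=Ro.from_euler("xyz",c["orientation"]).as_matrix(),np.array(c["position"])
    return c["img"],K,R,p
def cast(px,z,K,R,p):
    px=np.atleast_2d(px).astype(float)
    d=np.c_[px,np.ones(len(px))]@np.linalg.inv(K).T@R.T
    return (p+d*((z-p[2])/d[:,2])[:,None])[:,:2]
def proj(X,K,R,p):
    q=(np.atleast_2d(X)-p)@R@K.T
    return q[:,:2]/q[:,2:]
def rect(pts):  # centre, sizes (long,short), yaw of long side
    b=cv2.boxPoints(cv2.minAreaRect(pts.astype(np.float32)))
    e1,e2=b[1]-b[0],b[2]-b[1]
    if np.linalg.norm(e1)<np.linalg.norm(e2): e1,e2=e2,e1
    a=np.arctan2(e1[1],e1[0]);a=(a+np.pi/2)%np.pi-np.pi/2
    return b.mean(0).round(1),round(float(np.linalg.norm(e1)),1),round(float(np.linalg.norm(e2)),1),round(float(a),3)
def blobs(m,amin):
    cs,_=cv2.findContours(m.astype(np.uint8),cv2.RETR_EXTERNAL,cv2.CHAIN_APPROX_NONE)
    return [c[:,0] for c in cs if cv2.contourArea(c)>amin]
E
python3 - <<'E'
from h import *
I,K,R,p=cam("top");f=I.astype(int);r_,g,b=f[...,0],f[...,1],f[...,2]
U=np.arange(640)[None,:]+0*r_;V=np.arange(480)[:,None]+0*r_
mat=(b>r_+50)&(U>140)&(U<305)&(V>160)&(V<375)
for c in blobs(mat,5000): print("mat",rect(cast(c,2,K,R,p)))
inm=(U>155)&(U<293)&(V>175)&(V<362)
for c in blobs(inm&~mat,500):
    h=cv2.contourArea(c)/cv2.contourArea(cv2.boxPoints(cv2.minAreaRect(c.astype(np.float32))))
    print("plate",rect(cast(c,12,K,R,p)),round(h,3))
red=(r_>g+60)&(r_>b+60)&(U>430)&(U<540)
for c in blobs(red,500):
    print("rack z10",rect(cast(c,10,K,R,p)))
reg=(U>320)&(U<405)&(V>230)&(V<315)
blk=reg&(f.max(2)<60)
for c in blobs(blk,500): print("base",rect(cast(c,8,K,R,p)))
print("wh/blue",[ (c.mean(0).round(),cast(c,60,K,R,p).mean(0).round(1)) for c in blobs(reg&(b>r_+50),8)])
cv2.imwrite("pics/topcrop.png",cv2.resize(I[220:350,320:530,::-1],None,fx=3.5,fy=3.5,interpolation=cv2.INTER_CUBIC))
E
```

```text
mat (array([531., 202.], dtype=float32), 370.2, 270.0, 0.014)
plate (array([451.8, 141.1], dtype=float32), 120.9, 57.2, 0.116) 0.946
plate (array([451.5, 265.6], dtype=float32), 121.4, 58.5, 0.144) 0.846
plate (array([608.9, 141.8], dtype=float32), 120.9, 57.2, 0.109) 0.947
plate (array([607.7, 264.6], dtype=float32), 121.5, 58.1, 0.162) 0.943
rack z10 (array([ 489.8, -259.6], dtype=float32), 169.9, 23.2, 0.288)
rack z10 (array([ 501. , -300.4], dtype=float32), 174.0, 54.5, 0.289)
base (array([526.3, -58. ], dtype=float32), 118.0, 107.8, 0.048)
wh/blue [(array([348., 294.]), array([482.9, -34. ])), (array([347., 248.]), array([566.1, -29.3]))]
```

View pics/topcrop.png

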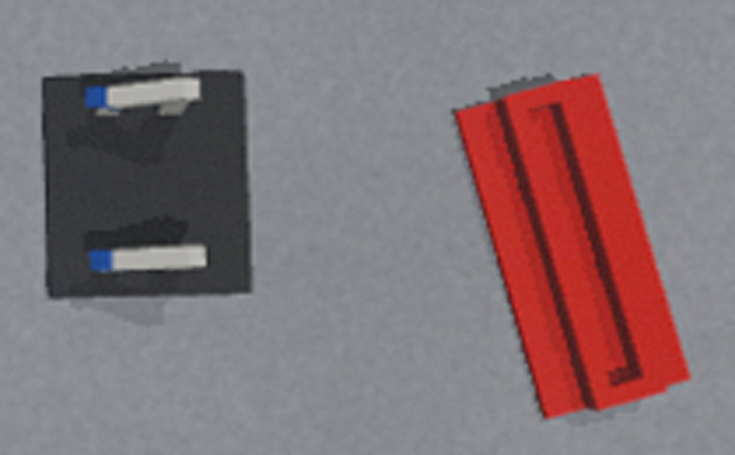

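```bash
cat >> h.py <<'E'
def go(x,y,z,yaw,s=None):
    """needed: turn (tool rad) first, then shift in tool axes after it (cm)"""
    s=s or r.observe();e=np.array(s["eef_rot"]);d=np.array([x,y,z])-s["ee_pos"]
    t=(yaw-e[2]+np.pi/2)%np.pi-np.pi/2
    T=Ro.from_euler("xyz",[e[0],e[1],e[2]+t]).as_matrix()
    print("turn",round(-t,3),"then shift cm",np.round(T.T@d/10,2),"| before-turn axes",np.round(Ro.from_euler("xyz",e).as_matrix().T@d/10,2))
E
python3 - <<'E'
from h import *
a=.144;go(451.5-4*np.cos(a),265.6-4*np.sin(a),110,a)
E
```

```text
turn -0.369 then shift cm [-24.67 -40.79  13.22] | before-turn axes [-37.72 -29.16  13.21]
```

send_rows --series '[[[0, 0, 0, -0.184, 1], [0, 0, 0, -0.185, 1], [-3, -5, 0, 0, 1], [-3, -5, 0, 0, 1], [-3, -5, 1, 0, 1], [-3, -5, 1.5, 0, 1], [-3, -5, 2, 0, 1], [-3, -5, 2, 0, 1], [-3, -5, 2, 0, 1], [-3, -5, 2, 0, 1]]]'

```text
t: 1.45
ee_pos: [440.9, 270.8, 136.8]
eef_rot: [3.141, 0.0, -2.997]
contact_force: [1.5, 1.2, 0.5]
opening: 85.5
gripper_force: 0.0
```

Run:
```python
from h import *
I,K,R,p=cam("wrist");s=r.observe();print(s["t"],s["ee_pos"],s["eef_rot"])
a=.144;go(451.5-4*np.cos(a),265.6-4*np.sin(a),110,a)
f=I.astype(int);mat=f[...,2]>f[...,0]+50
for c in blobs(~mat,3000):
    if c.min()>1 and c[:,0].max()<638 and c[:,1].max()<478: print(rect(cast(c,12,K,R,p)),len(c))
cv2.imwrite("pics/w1.png",I[:,:,::-1])
```

```text
1.5 [443.70964696 266.01817428 134.69976251] [-3.13989504e+00 -6.84285868e-04 -2.99904341e+00]
turn -0.001 then shift cm [-0.37 -0.15  2.47] | before-turn axes [-0.37 -0.15  2.47]
```

View pics/w1.png

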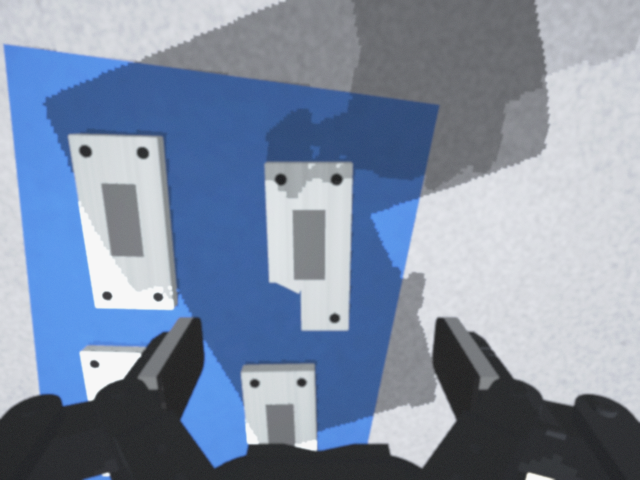

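Run:
```python
from h import *
I,K,R,p=cam("wrist");s=r.observe();f=I.astype(int)
print(proj([s["ee_pos"][0],s["ee_pos"][1],12],K,R,p), proj([451.5,265.6,12],K,R,p))
m=np.zeros((480,640),bool);m[150:340,255:365]=1
m&=(f[...,2]<f[...,0]+35)
for c in blobs(m,3000): print(rect(cast(c,12,K,R,p)),c.min(0),c.max(0))
```

```text
[[321.2183686  235.03971988]] [[315.48795865 247.93385229]]
(array([452.7, 266.7], dtype=float32), 121.2, 56.5, 0.146) [272 159] [361 329]
```

Run:
```python
from h import *
print(r.observe()["ee_pos"]);go(448,265.4,12,.146)
```

```text
[441.93791486 268.11858353 135.56896418]
turn -0.006 then shift cm [-0.58 -0.34 12.36] | before-turn axes [-0.58 -0.34 12.36]
```

Run:
```python
from h import *
for i in range(4):
    s=r.observe();print(s["t"],np.round(s["ee_pos"],1),np.abs(s["joint_velocities"]).max().round(3));camera("wrist")
```

```text
1.55 [441.9 268.1 135.6] 0.089
1.6 [440.8 269.9 136.3] 0.063
1.65 [440.2 271.2 136.9] 0.046
1.7 [439.8 272.2 137.2] 0.03
```

send_rows --series '[[[-0.69, -0.8, 1, 0, 1], [0, 0, 3, 0, 1], [0, 0, 3, 0, 1], [0, 0, 3, 0, 1], [0, 0, 1, 0, 1], [0, 0, 0, 0, 1], [0, 0, 0, 0, 1], [0, 0, 0.5, 0, 1], [0, 0, 0.5, 0, 1], [0, 0, 0, 0, 1]]]'

```text
t: 3.0
ee_pos: [447.7, 265.3, 17.0]
eef_rot: [-3.141, -0.0, -2.997]
contact_force: [0.4, 1.0, 0.6]
opening: 85.7
gripper_force: 0.0
```

send_rows --series '[[[0, 0, 0.25, 0, 1], [0, 0, 0.25, 0, 0.6], [0, 0, 0, 0, 0.6], [0, 0, 0, 0, 0.5]]]'

```text
t: 3.5
ee_pos: [447.8, 265.4, 12.3]
eef_rot: [-3.142, -0.0, -2.997]
contact_force: [0.5, 0.1, 0.0]
opening: 64.1
gripper_force: 0.0
```

Run:
```python
from h import *
I,K,R,p=cam("wrist");cv2.imwrite("pics/w2.png",I[:,:,::-1])
```

```text
(no output)
```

View pics/w2.png

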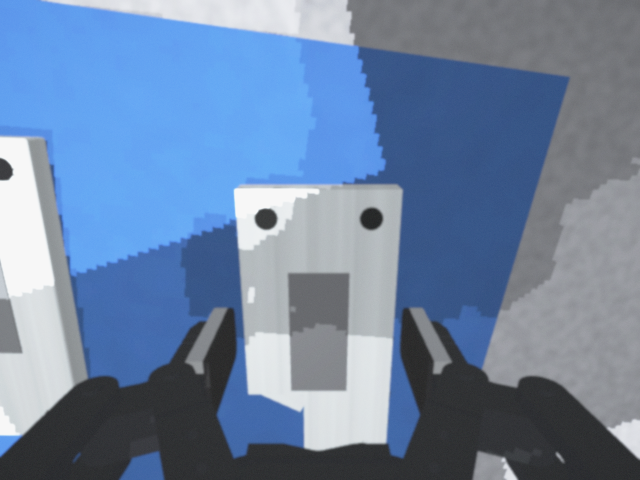

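send_rows --series '[[[0, 0, 0.2, 0, 0.5], [0, 0, 0, 0, 0.2], [0, 0, 0, 0, -0.5], [0, 0, 0, 0, -0.5], [0, 0, 0, 0, -0.5]]]'

```text
t: 4.18
ee_pos: [447.8, 265.4, 10.6]
eef_rot: [3.142, 0.0, -2.997]
contact_force: [-2.0, 0.7, 9.2]
opening: 54.0
gripper_force: 62.0
```

send_rows --series '[[[0, 0, -0.5, 0, -0.5], [0, 0, -1, 0, -0.5], [0, 0, 0, 0, -0.5], [0, 0, 0, 0, -0.5]]]'

```text
t: 4.68
ee_pos: [447.9, 265.4, 25.5]
eef_rot: [3.141, 0.0, -2.997]
contact_force: [-0.1, -0.0, -1.9]
opening: 54.4
gripper_force: 64.1
```

Run:
```python
from h import *
I,K,R,p=cam("top");f=I.astype(float)
for v0,v1,u0,u1 in((243,252,340,384),(290,299,340,384)):
    sub=f[v0:v1,u0:u1]
    white=(sub.min(2)>120);blue=(sub[...,2]>sub[...,0]+40)
    for v in range(v1-v0):
        w=np.where(white[v])[0];b=np.where(blue[v])[0]
        if len(w)>5 and len(b): 
            lo=(b.max()+.5+w.min()-.5)/2+.5*0+u0;hi=w.max()+.5+u0
            print(v+v0,"lip",cast([lo,v+v0],58.8,K,R,p).round(1),"blue out",cast([b.min()-.5+u0,v+v0],62,K,R,p).round(1),"top",cast([hi,v+v0],105,K,R,p).round(1))
S,K2,R2,p2=cam("scene");g=S.astype(int)
m=np.zeros((480,640),bool);m[180:260,280:370]=1
m&=g[...,2]>g[...,0]+50
for c in blobs(m,4): print("scene blue",c.mean(0),cast(c.mean(0),62,K2,R2,p2))
m=(g[...,0]>g[...,1]+60)&(g[...,0]>g[...,2]+60);m[:150]=0;m[210:]=0
for c in blobs(m,200): print("rack scene",rect(cast(c,10,K2,R2,p2)))
cv2.imwrite("pics/scrop.png",cv2.resize(S[150:260,235:375,::-1],None,fx=5,fy=5,interpolation=cv2.INTER_CUBIC))
```

```text
244 lip [[572.8 -36.8]] blue out [[572.2 -28.6]] top [[568.6 -79.7]]
245 lip [[570.9 -36. ]] blue out [[570.3 -23.2]] top [[566.9 -79.7]]
246 lip [[569.1 -35.1]] blue out [[568.5 -23.3]] top [[565.2 -79.8]]
247 lip [[567.3 -35.1]] blue out [[566.7 -23.3]] top [[563.4 -79.8]]
248 lip [[565.5 -35.2]] blue out [[564.9 -23.4]] top [[561.6 -76.3]]
249 lip [[563.7 -36.1]] blue out [[563.  -23.4]] top [[559.8 -72.9]]
250 lip [[561.9 -37. ]] blue out [[561.3 -25.2]] top [[558.  -71.2]]
291 lip [[488.  -40.3]] blue out [[487.6 -28.5]] top [[487.5 -84.3]]
292 lip [[486.2 -39.4]] blue out [[485.8 -26.8]] top [[485.8 -84.3]]
293 lip [[484.4 -39.4]] blue out [[484.  -26.8]] top [[484.1 -84.4]]
294 lip [[482.6 -39.5]] blue out [[482.3 -28.6]] top [[482.4 -84.4]]
295 lip [[480.8 -39.5]] blue out [[480.5 -28.7]] top [[480.7 -84.4]]
296 lip [[479.  -39.5]] blue out [[478.7 -28.7]] top [[478.8 -77.6]]
scene blue [311.41666667 230.75      ] [[568.2445567  -27.29347809]]
rack scene (array([ 486.5, -298.4], dtype=float32), 207.1, 96.9, 0.293)
```

View pics/scrop.png

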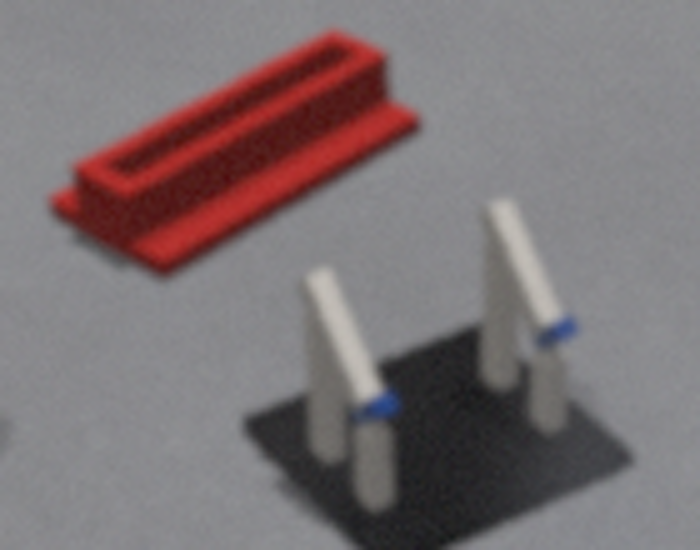

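Run:
```python
from h import *
go(522,-58.6,122,.05)
```

```text
turn 0.094 then shift cm [ -5.8  -32.72  -9.68] | before-turn axes [ -2.69 -33.12  -9.68]
```

send_rows --series '[[[0, 0, -3, 0.094, -0.5], [0, 0, -4, 0, -0.5], [0, 0, -4, 0, -0.5], [0, 0, -3, 0, -0.5], [-0.8, -4.5, 0, 0, -0.5], [-0.8, -5, 0, 0, -0.5], [-0.8, -5, 0, 0, -0.5], [-0.8, -5, 0, 0, -0.5], [-0.8, -5, 0, 0, -0.5], [-0.8, -4.7, 0, 0, -0.5]]]'

```text
t: 6.02
ee_pos: [510.4, -25.6, 165.1]
eef_rot: [3.142, -0.0, -3.092]
contact_force: [0.4, -0.4, -2.0]
opening: 54.5
gripper_force: 64.5
```

send_rows --series '[[[-0.6, -2.5, 0, 0, -0.5], [-0.4, -1, 1, 0, -0.5], [0, 0, 1.3, 0, -0.5], [0, 0, 1, 0, -0.5], [0, 0, 1, 0, -0.5], [0, 0, 0, 0, -0.5], [0, 0, 0, 0, -0.5], [0, 0, 0, 0, -0.5]]]'

```text
t: 7.02
ee_pos: [522.5, -58.3, 122.7]
eef_rot: [-3.141, 0.001, -3.091]
contact_force: [-0.0, -0.2, -2.3]
opening: 54.4
gripper_force: 64.5
```

Run:
```python
from h import *
I,K,R,p=cam("scene");cv2.imwrite("pics/s2.png",cv2.resize(I[120:270,200:400,::-1],None,fx=4,fy=4,interpolation=cv2.INTER_CUBIC))
go(522,-58.6,112.3,.05)
```

```text
turn 0.0 then shift cm [ 0.04 -0.03  1.04] | before-turn axes [ 0.04 -0.03  1.04]
```

View pics/s2.png

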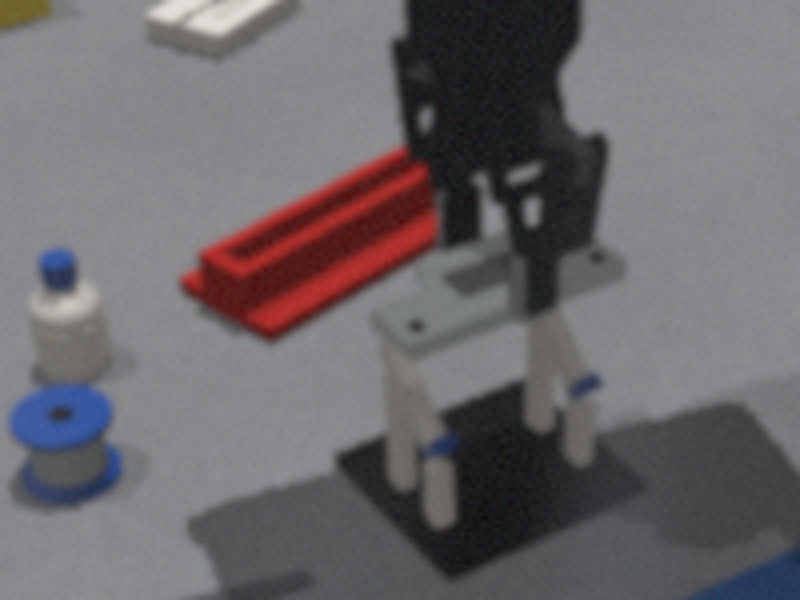

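send_rows --series '[[[0, 0, 0.5, 0, -0.5], [0, 0, 0.3, 0, -0.5], [0, 0, 0.1, 0, -0.5], [0, 0, 0, 0, -0.5], [0, 0, 0, 0, -0.5]]]'

```text
t: 7.7
ee_pos: [522.2, -58.3, 113.4]
eef_rot: [-3.142, 0.0, -3.091]
contact_force: [-0.2, -1.0, -2.4]
opening: 53.9
gripper_force: 64.5
```

send_rows --series '[[[0, 0, 0.1, 0, -0.5], [0, 0, 0, 0, -0.5], [0, 0, 0, 0, -0.5]]]'

```text
t: 8.07
ee_pos: [522.2, -58.3, 112.3]
eef_rot: [-3.142, -0.0, -3.091]
contact_force: [0.5, -0.1, -1.3]
opening: 53.9
gripper_force: 64.5
```

send_rows --series '[[[0, 0, 0.1, 0, -0.5], [0, 0, 0, 0, -0.5], [0, 0, 0, 0, -0.5]]]'

```text
t: 8.45
ee_pos: [522.2, -58.3, 111.3]
eef_rot: [-3.142, 0.0, -3.091]
contact_force: [0.3, 0.1, -1.2]
opening: 53.8
gripper_force: 64.5
```

send_rows --series '[[[0, 0, 0.15, 0, -0.5], [0, 0, 0, 0, -0.5], [0, 0, 0, 0, -0.5]]]'

```text
t: 8.82
ee_pos: [522.2, -58.3, 109.8]
eef_rot: [3.142, -0.0, -3.091]
contact_force: [0.3, -0.7, -1.9]
opening: 54.0
gripper_force: 64.5
```

send_rows --series '[[[0, 0, 0.1, 0, -0.5], [0, 0, 0.1, 0, -0.5], [0, 0, 0, 0, -0.5], [0, 0, 0, 0, -0.5]]]'

```text
t: 9.32
ee_pos: [522.2, -58.3, 107.8]
eef_rot: [3.142, -0.0, -3.091]
contact_force: [0.1, -0.0, -2.1]
opening: 54.0
gripper_force: 64.5
```

send_rows --series '[[[0, 0, 0.1, 0, -0.5], [0, 0, 0.1, 0, -0.5], [0, 0, 0, 0, -0.5], [0, 0, 0, 0, -0.5]]]'

```text
t: 9.82
ee_pos: [522.2, -58.3, 105.8]
eef_rot: [-3.142, -0.0, -3.091]
contact_force: [-0.7, -0.1, -2.0]
opening: 54.2
gripper_force: 64.5
```

Run:
```python
from h import *
I,K,R,p=cam("scene");c1=cv2.resize(I[175:250,270:370,::-1],None,fx=7,fy=7,interpolation=cv2.INTER_CUBIC)
cv2.imwrite("pics/s3.png",c1)
print(r.observe()["contact_force"])
```

```text
[ 0.51151233  0.48383792 -1.68933123]
```

View pics/s3.png

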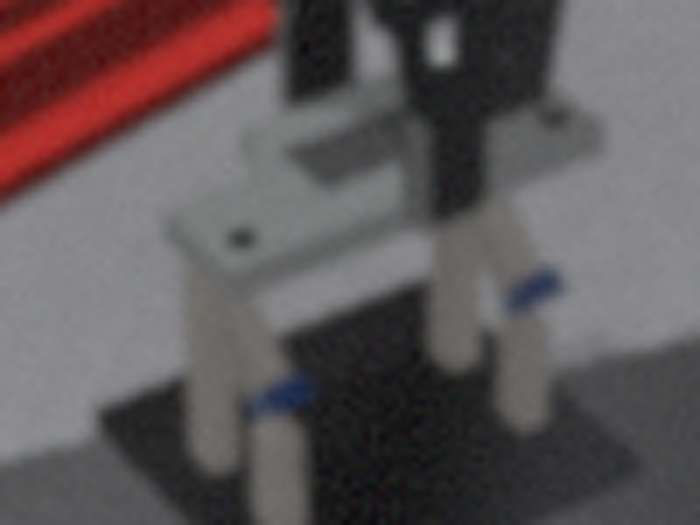

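Run:
```python
from h import *
_,K,R,p=cam("top");_,K2,R2,p2=cam("scene")
def tri(a,b):
    P=[k@np.c_[Q.T,-Q.T@t] for k,Q,t in((K,R,p),(K2,R2,p2))]
    X=cv2.triangulatePoints(P[0],P[1],np.float64(a),np.float64(b))[:,0];return (X[:3]/X[3]).round(1)
for a,b in(((376.9,245.4),(299,204)),((379.1,293.5),(335,190.8)),((348,247.5),(311.4,230.8)),((348.3,294.2),(346.3,215.6))): print(tri(a,b))
```

```text
[566.7 -80.8  90.8]
[482.6 -85.8  88.8]
[566.2 -31.5  58.3]
[483.1 -34.4  59.4]
```

send_rows --series '[[[0, 0, -0.6, 0, -0.5], [0, -1.3, 0, 0, -0.5], [0, 0, 0, 0, -0.5], [0, 0, 0.4, 0, -0.5], [0, 0, 0.2, 0, -0.5], [0, 0, 0, 0, -0.5], [0, 0, 0.1, 0, -0.5], [0, 0, 0, 0, -0.5]]]'

```text
t: 10.98
ee_pos: [522.8, -71.2, 104.8]
eef_rot: [3.142, -0.0, -3.091]
contact_force: [0.1, -0.6, -2.0]
opening: 53.9
gripper_force: 64.5
```

send_rows --series '[[[0, 0, 0.1, 0, -0.5], [0, 0, 0, 0, -0.5], [0, 0, 0, 0, -0.5]]]'

```text
t: 11.35
ee_pos: [522.9, -71.3, 103.9]
eef_rot: [-3.142, 0.0, -3.091]
contact_force: [-0.4, 0.2, 1.8]
opening: 54.3
gripper_force: 64.9
```

send_rows --series '[[[0, 0, 0.1, 0, -0.5], [0, 0, 0, 0, -0.5], [0, 0, 0, 0, -0.5]]]'

```text
t: 11.72
ee_pos: [523.0, -71.3, 103.4]
eef_rot: [-3.141, 0.001, -3.091]
contact_force: [-3.6, 0.6, 13.6]
opening: 53.7
gripper_force: 66.3
```

send_rows --series '[[[0, 0.1, -0.1, 0, -0.5], [0, 0, 0, 0, -0.5], [0, 0, 0, 0, 0.25], [0, 0, 0, 0, 0.31], [0, 0, 0, 0, 0.34], [0, 0, 0, 0, 0.37], [0, 0, 0, 0, 0.4], [0, 0, 0, 0, 0.5], [0, 0, 0, 0, 0.7], [0, 0, 0, 0, 1]]]'

```text
t: 12.98
ee_pos: [522.8, -70.3, 103.8]
eef_rot: [-3.142, 0.0, -3.091]
contact_force: [0.1, 0.6, 0.4]
opening: 85.3
gripper_force: 0.0
```

send_rows --series '[[[0, 0, 0, 0, 1], [0, 0, 0, 0, 1]]]'

```text
t: 13.22
ee_pos: [522.8, -70.3, 103.8]
eef_rot: [-3.142, 0.0, -3.091]
contact_force: [0.6, 0.5, -0.8]
opening: 85.5
gripper_force: 0.0
```

Run:
```python
from h import *
I,K,R,p=cam("scene");J,_,_,_=cam("wrist")
a=cv2.resize(I[150:260,270:380,::-1],(480,480),interpolation=cv2.INTER_CUBIC);b=cv2.resize(J[:,:,::-1],(320,240))
o=np.zeros((480,800,3),np.uint8);o[:,:480]=a;o[:240,480:]=b
T=cam("top")[0];o[240:,480:]=cv2.resize(T[225:320:,320:447,::-1],(320,240))
cv2.imwrite("pics/c4.png",o)
```

```text
(no output)
```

View pics/c4.png

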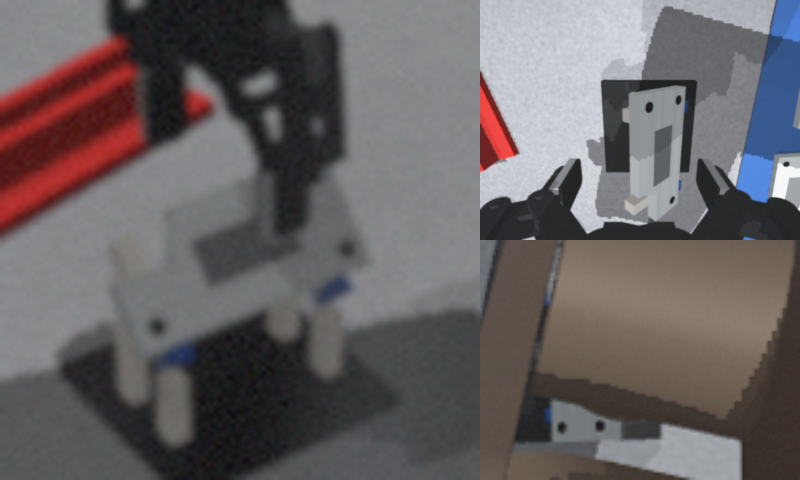

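send_rows --series '[[[0, 0, -1.5, 0, 1], [0, 0, -1.5, 0, 1], [0, 1.3, 0, 0, 1], [0, 1.3, 0, 0, 1], [0, 0, 0, 0, 1], [0, 0, 1.5, 0, 1], [0, 0, 1.5, 0, 1], [0, 0, 1.3, 0, 1], [0, 0, 0.5, 0, 1], [0, 0, 0, 0, 1]]]'

```text
t: 14.62
ee_pos: [521.2, -44.4, 85.3]
eef_rot: [3.141, -0.001, -3.092]
contact_force: [-0.8, -0.8, 0.2]
opening: 85.4
gripper_force: 0.0
```

send_rows --series '[[[0, 0.1, 0, 0, 0.8], [0, 0.1, 0, 0, 0.6], [0, 0.1, 0, 0, 0.5], [0, 0.1, 0, 0, 0.4], [0, 0.1, 0, 0, 0.3], [0, 0.1, 0, 0, 0.2], [0, 0, 0, 0, 0.2]]]'

```text
t: 15.5
ee_pos: [521.1, -38.2, 85.8]
eef_rot: [3.142, -0.0, -3.091]
contact_force: [1.8, -1.5, 1.0]
opening: 51.0
gripper_force: 0.6
```

send_rows --series '[[[0, 0.1, -0.2, 0, 0.1], [0, 0.1, -0.2, 0, 0], [0, 0.1, -0.3, 0, -0.1], [0, 0.1, -0.3, 0, -0.2], [0, 0, 0, 0, -0.3], [0, 0, 0, 0, -0.3]]]'

```text
t: 16.25
ee_pos: [521.0, -34.3, 95.8]
eef_rot: [-3.142, 0.0, -3.091]
contact_force: [0.6, -0.5, 0.1]
opening: 29.4
gripper_force: 0.2
```

Run:
```python
from h import *
I,K,R,p=cam("wrist");f=I.astype(int)
cv2.imwrite("pics/w5.png",I[:,:,::-1])
# projected expected upper edge ends of a near-vertical plate, bright range along some rows
s=r.observe();print(s["contact_force"],s["torque"])
for v in range(100,460,30):
    print(v,"".join("#" if f[v,u].min()>150 else ("b" if f[v,u,2]>f[v,u,0]+50 else ("k" if f[v,u].max()<70 else ".")) for u in range(160,480,5)))
```

```text
[ 0.26352282 -0.27818077  1.22157641] [-0.07357897 -0.01271085 -0.03500075]
100 #############################...................................
130 ############################....................................
160 ###########################.....................................
190 ####...........#####.kkk..#####...kkkkkkkkk.....................
220 ####....#####################.....bbkkkkkk.........#............
250 #####.########........#######.....kkkkkkkk..........#...........
280 ######...k.........kkk#######.....kkkkkkkk.#................#...
310 ######..kk...kkkkkkk..#######.....kkkkkkk......#..#.............
340 #######.k.kk...kkk.....######.....kkkkkkkk....kkk............#.b
370 kkkkkk####.kkkkkkkkkkkk######.....b.....kkkkkkkkkkkkk.....kkkkkk
400 kkkkkkkkkkkkkkkkkkkkkkk######............kkkkkkkkkkkkkkkkkkkkkkk
430 kkkkkkkkkkkkkkkkkkkkk..#########...........kkkkkkkkkkkkkkkkkkkkk
```

send_rows --series '[[[0, 0, -0.2, 0, -0.4], [0, 0, -0.3, 0, -0.5], [0, 0, -0.3, 0, -0.6], [0, 0, -0.3, 0, -0.7], [0, 0, 0, 0, -0.8], [0, 0, 0, 0, -1], [0, 0, 0, 0, -1], [0, 0, 0, 0, -1]]]'

```text
t: 17.3
ee_pos: [521.3, -34.5, 107.2]
eef_rot: [-3.141, 0.001, -3.091]
contact_force: [-1.4, -1.3, 8.2]
opening: 9.1
gripper_force: 58.9
```

send_rows --series '[[[0, 0, -0.5, 0, -1], [0, 0, -1.5, 0, -1], [0, 0, -3, 0, -1], [0, 0, -3, 0, -1], [0, 0, 0, 0, -1], [0, 0, 0, 0, -1]]]'

```text
t: 18.05
ee_pos: [520.7, -34.3, 186.8]
eef_rot: [3.142, 0.0, -3.091]
contact_force: [-0.1, -0.2, -2.3]
opening: 8.8
gripper_force: 58.7
```

Run:
```python
from h import *
s=r.observe();print(s["ee_pos"],s["contact_force"],s["opening"])
I,K,R,p=cam("scene");J,KJ,RJ,pJ=cam("wrist");T,KT,RT,pT=cam("top")
q=proj(s["ee_pos"],K,R,p)[0].astype(int);print("tcp px scene",q,"wrist",proj(s["ee_pos"],KJ,RJ,pJ))
x0,y0=q[0]-70,q[1]-60
o=np.zeros((480,800,3),np.uint8);o[:,:400]=cv2.resize(I[y0:y0+144,x0:x0+120,::-1],(400,480),interpolation=cv2.INTER_CUBIC)
o[:,400:]=cv2.resize(J[:,120:520,::-1],(400,480))
print(x0,y0);cv2.imwrite("pics/c6.png",o)
f=T.astype(int);m=(f[...,0]>f[...,1]+60)&(f[...,0]>f[...,2]+60);m[:,:430]=0
m=cv2.morphologyEx(m.astype(np.uint8),cv2.MORPH_CLOSE,np.ones((7,7)))
for c in blobs(m,500): print("rack closed z10",rect(cast(c,10,KT,RT,pT)))
cv2.imwrite("pics/t6.png",T[:,:,::-1])
```

```text
[520.7228916  -34.26231913 186.80496796] [-0.12446143 -0.17019226 -2.32160226] 8.843034988658458
tcp px scene [331 163] wrist [[316.81595024 333.94824847]]
261 103
rack closed z10 (array([ 497.2, -287.5], dtype=float32), 174.0, 81.6, 0.285)
```

View pics/c6.png

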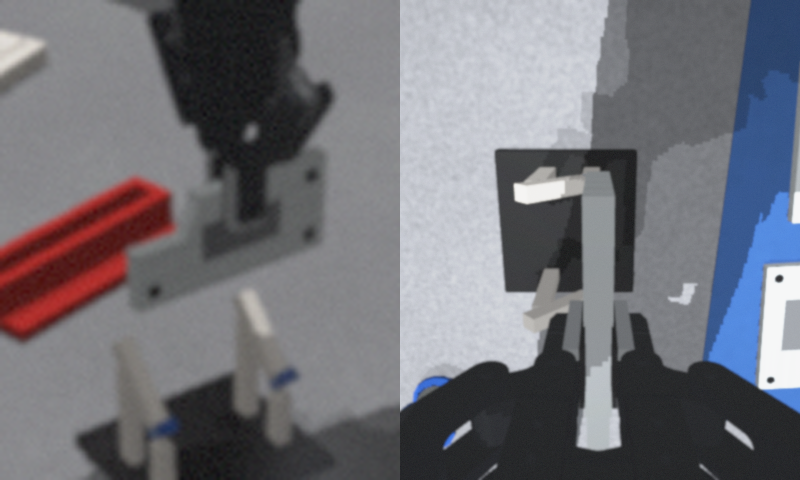

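Run:
```python
from h import *
_,K,R,p=cam("scene");s=r.observe();t=np.array(s["ee_pos"]);a=s["eef_rot"][2]+np.pi
n=np.array([-np.sin(a),np.cos(a),0]);ex=np.array([np.cos(a),np.sin(a),0])
for nm,px in(("bot+x",(302.4,195.4)),("bot-x",(357.6,176.5)),("top-x",(357.6,148.6)),("botmid",(336,183.4)),("tip",(336,169.6))):
    d=R@np.linalg.inv(K)@np.array([*px,1]);X=p+d*(((t+5*n-p)@n)/(d@n));print(nm,((X-t)@ex).round(1),(X-t)[2].round(1))
c=np.array([497.2,-287.5]);b=.287;go(c[0]-5*np.cos(b),c[1]-5*np.sin(b),140,b)
```

```text
bot+x 64.3 -38.6
bot-x -55.5 -42.6
top-x -52.5 15.4
botmid -6.7 -39.9
tip -6.4 -11.3
turn -0.237 then shift cm [  9.89 -23.63   4.61] | before-turn axes [  4.07 -25.29   4.6 ]
```

send_rows --series '[[[0, 0, 0, -0.119, -1], [0, 0, 0, -0.118, -1], [1.4, -3.4, 0, 0, -1], [1.4, -3.4, 0, 0, -1], [1.4, -3.4, 0, 0, -1], [1.4, -3.4, 0.6, 0, -1], [1.4, -3.4, 1, 0, -1], [1.4, -3.4, 1, 0, -1], [1.5, -3.2, 1, 0, -1], [0, 0, 1, 0, -1]]]'

```text
t: 19.5
ee_pos: [492.4, -290.7, 139.7]
eef_rot: [3.141, -0.0, -2.857]
contact_force: [0.5, 0.3, -2.5]
opening: 8.7
gripper_force: 59.0
```

send_rows --series '[[[0, 0, 0, 0, -1], [0, 0, 0, 0, -1], [0, 0, 0, 0, -1]]]'

```text
t: 19.88
ee_pos: [493.2, -288.1, 141.2]
eef_rot: [-3.141, 0.0, -2.853]
contact_force: [0.6, -0.2, -2.6]
opening: 8.3
gripper_force: 58.9
```

Run:
```python
from h import *
J,K,R,p=cam("wrist");s=r.observe();print(s["ee_pos"],s["eef_rot"],s["contact_force"])
cv2.imwrite("pics/w7.png",J[:,:,::-1]);f=J.astype(int)
m=(f[...,0]>f[...,1]+50)&(f[...,0]>f[...,2]+50)
for v in range(20,420,20):
    print(v,"".join(("R" if f[v,u,0]>150 else "r") if m[v,u] else ("#" if f[v,u].min()>150 else ("k" if f[v,u].max()<70 else ".")) for u in range(200,450,3)))
b=np.array([np.cos(.287),np.sin(.287)])
for w in(-19,19,-9,9): print(w,[proj([497.2+x*b[0]-w*b[1],-287.5+x*b[1]+w*b[0],36],K,R,p)[0].round().tolist() for x in(-85,-40,0)])
```

```text
[ 493.26249505 -288.2200982   141.23464043] [-3.14113206e+00  4.10764217e-04 -2.85347211e+00] [ 0.03559214  0.59578572 -1.86235147]
20 ####################################################################..##.#.......##.
40 #############################################################################.#####.
60 #########################################################################..##.#.....
80 ##################################################################.#################
100 #############################################################################..#..##
120 #################RRRRRRRRRRRRRRRRRRRRRRRRRRRRRRRRRRRRRRRRRRR########################
140 ##################RRRRRRRRRRRRRRRRrrrrrrrrrRRRRRRRRRRRRRRRRR########################
160 ##################RRRRRRRRRRRRRRRRRRRRRRRRRRRRRRRRRRRRRRRRR.######.#################
180 ##################RRRRRRRRRRRRRRRRR.........RRRRRRRRRRRRRRR################..#######
200 ###################RRRRRRRRRRRRRRR###########RRRRRRRRRRRRRR##############...........
220 ###################RRRRRRRRRRRRRRR###########RRRRRRRRRRRRR.##.................
[... 315 characters left out ...]
#######.....rrrrrrrr...........................
320 #######..............rrrkkkkk.....k...............kkkkkkr..###......................
340 ##...................rkkkkkk......k.........kk.....kkkkkk.##########................
360 ###................kkkkkkkkkkkkk.kk.........kk.kkkkkkkkkkkkkk..##########...........
380 kkkkkkkkkkkkkkkkkkkkkkkkkkkkkkkkkkk.########kkkkkkkkkkkkkkkkkkkkkkkkkkkkkkkkkkkkkkkk
400 kkkkkkkkkkkkkkkkkkkkkkkkkkkkkkkkkkk.########.kkkkkkkkkkkkkkkkkkkkkkkkkkkkkkkkkkkkkkk
-19 [[283.0, 109.0], [285.0, 188.0], [287.0, 251.0]]
19 [[350.0, 109.0], [348.0, 188.0], [347.0, 251.0]]
-9 [[301.0, 109.0], [302.0, 188.0], [303.0, 251.0]]
9 [[333.0, 109.0], [332.0, 188.0], [331.0, 251.0]]
```

Run:
```python
import cv2,numpy as np
f=cv2.imread("pics/w7.png")[:,:,::-1].astype(int)
for v in (112,118,124,130,136,142,148,154,160,166,172,178): print(v,*f[v-1:v+2,246:390:3,0].mean(0).round().astype(int)//10)
```

```text
112 17 18 17 17 16 16 16 16 16 16 17 17 16 16 16 15 15 15 15 15 15 15 16 16 16 15 15 15 15 15 15 15 15 15 15 15 16 15 15 16 15 16 16 15 15 15 15 16
118 17 18 22 23 23 23 23 23 23 23 23 23 23 23 23 23 23 23 23 23 23 23 23 23 23 23 23 23 23 23 23 23 23 23 22 21 21 21 21 21 21 21 21 21 19 15 15 15
124 17 18 22 23 23 23 23 23 23 23 23 23 23 23 23 23 23 23 23 23 23 23 23 23 23 23 23 23 23 23 23 23 22 21 21 21 21 21 21 21 21 21 21 21 18 15 15 15
130 17 17 21 23 23 23 23 23 23 23 23 23 23 23 23 23 23 23 23 23 23 23 23 23 23 23 23 23 23 23 23 21 21 21 21 21 21 21 21 21 21 21 21 21 17 15 16 15
136 17 18 21 23 23 23 23 23 23 23 23 23 23 23 23 23 23 23 14 13 13 13 12 13 13 13 13 14 19 23 23 22 21 21 21 21 21 21 21 21 21 21 21 21 17 15 15 15
142 17 17 20 23 23 23 23 23 23 23 23 23 23 23 23 23 23 23 13 18 17 14 17 18 15 17 19 17 20 23 23 21 21 21 21 21 21 21 21 21 21 21 21 21 17 15 15 15
148 17 17 19 23 23 23 23 23 23 23 23 23 23 23 23 23 22 22 15 21 21 21 21 21 21 21 21 21 20 23 23 22 21 21 21 21 21 21 21 21 21 21 21 21 16 15 15 15
154 17 17 19 23 23 23 23 23 23 23 23 23 23 23 23 22 21 21 14 20 21 21 21 21 21 21 21 20 20 22 21 21 21 21 21 21 21 21 21 21 21 21 21 21 16 16 16 15
160 18 18 19 23 23 23 23 23 23 23 23 23 23 23 23 23 21 21 15 21 21 21 21 21 21 21 21 20 17 21 21 21 21 21 21 21 21 21 21 21 21 21 21 20 15 16 16 15
166 18 17 18 23 23 23 23 23 23 23 23 23 23 23 23 22 21 21 14 20 21 21 21 21 21 21 21 19 18 21 21 21 21 21 21 21 21 21 21 21 21 21 21 20 15 15 15 15
172 18 17 18 22 23 23 23 23 23 23 23 23 23 23 23 23 21 21 15 20 18 15 15 15 15 15 15 15 18 21 21 21 21 21 21 21 21 21 21 21 21 21 21 20 15 15 15 16
178 18 18 18 22 23 23 23 23 23 23 23 23 23 23 23 22 21 21 14 19 15 13 13 13 13 13 13 13 16 21 21 21 21 21 21 20 21 21 21 21 21 21 21 19 15 15 15 15
```

send_rows --series '[[[-0.3, -0.15, 0, 0, -1], [0, 0, 2, 0, -1], [0, 0, 2, 0, -1], [0, 0, 1.5, 0, -1], [0, 0, 0.5, 0, -1], [0, 0, 0, 0, -1], [0, 0, 0.5, 0, -1], [0, 0, 0, 0, -1]]]'

```text
t: 20.92
ee_pos: [496.2, -289.4, 75.9]
eef_rot: [-3.141, 0.0, -2.854]
contact_force: [0.6, 0.2, -2.2]
opening: 8.9
gripper_force: 59.0
```

send_rows --series '[[[0, 0, 0.4, 0, -1], [0, 0, 0.3, 0, -1], [0, 0, 0.3, 0, -1], [0, 0, 0, 0, -1]]]'

```text
t: 21.42
ee_pos: [496.0, -289.2, 65.5]
eef_rot: [3.141, -0.0, -2.854]
contact_force: [0.1, -0.3, -2.2]
opening: 9.0
gripper_force: 59.0
```

send_rows --series '[[[0, 0, 0.3, 0, -1], [0, 0, 0.3, 0, -1], [0, 0, 0.3, 0, -1], [0, 0, 0, 0, -1], [0, 0, 0, 0, -1]]]'

```text
t: 22.05
ee_pos: [496.2, -289.3, 56.8]
eef_rot: [3.142, 0.0, -2.854]
contact_force: [-0.2, 0.9, -1.1]
opening: 8.8
gripper_force: 59.0
```

send_rows --series '[[[0, 0, 0.1, 0, -1], [0, 0, 0.1, 0, -1], [0, 0, 0, 0, -1], [0, 0, 0, 0, -1]]]'

```text
t: 22.55
ee_pos: [496.2, -289.3, 54.8]
eef_rot: [-3.142, 0.0, -2.854]
contact_force: [-0.5, 0.1, -1.3]
opening: 8.6
gripper_force: 59.0
```

send_rows --series '[[[0, 0, 0.1, 0, -1], [0, 0, 0, 0, -1], [0, 0, 0, 0, -1]]]'

```text
t: 22.92
ee_pos: [496.1, -289.3, 53.8]
eef_rot: [3.142, -0.0, -2.854]
contact_force: [0.6, -0.4, -1.6]
opening: 8.7
gripper_force: 59.0
```

send_rows --series '[[[0, 0, 0.1, 0, -1], [0, 0, 0, 0, -1], [0, 0, 0, 0, -1]]]'

```text
t: 23.3
ee_pos: [496.3, -289.5, 53.3]
eef_rot: [-3.141, 0.0, -2.854]
contact_force: [-2.5, 0.8, 9.1]
opening: 8.7
gripper_force: 60.5
```

send_rows --series '[[[0, 0, 0.05, 0, -1], [0, 0, 0.05, 0, -1], [0, 0, 0, 0, -1], [0, 0, 0, 0, -1]]]'

```text
t: 23.8
ee_pos: [496.3, -289.5, 53.3]
eef_rot: [-3.141, 0.001, -2.854]
contact_force: [-6.9, 3.6, 28.8]
opening: 9.0
gripper_force: 63.4
```

send_rows --series '[[[0, 0, -0.07, 0, -1], [0, 0, 0, 0, -1], [0, 0, 0, 0, -0.85], [0, 0, 0, 0, -0.75], [0, 0, 0, 0, -0.65], [0, 0, 0, 0, -0.5], [0, 0, 0, 0, -0.2], [0, 0, 0, 0, 0], [0, 0, 0, 0, 0]]]'

```text
t: 24.92
ee_pos: [496.2, -289.3, 52.5]
eef_rot: [3.142, -0.0, -2.854]
contact_force: [-0.1, 0.6, 0.1]
opening: 42.7
gripper_force: 0.0
```

send_rows --series '[[[0, 0, -1, 0, 0], [0, 0, -2, 0, 0], [0, 0, -4, 0, 0], [0, 0, -5, 0, 0], [0, 0, -5, 0, 0], [0, 0, 0, 0, 0], [0, 0, 0, 0, 0]]]'

```text
t: 25.8
ee_pos: [496.0, -289.2, 222.8]
eef_rot: [-3.141, 0.0, -2.854]
contact_force: [-0.4, 0.9, 0.3]
opening: 42.4
gripper_force: 0.0
```

Run:
```python
from h import *
J,K,R,p=cam("wrist");s=r.observe();print(s["t"],s["ee_pos"],s["contact_force"])
I=cam("scene")[0]
f=J.astype(int);m=(f[...,0]>f[...,1]+50)&(f[...,0]>f[...,2]+50)
cv2.imwrite("pics/w8.png",J[:,:,::-1]);cv2.imwrite("pics/s8.png",I[:,:,::-1])
for v in range(90,440,14):
    print(v,"".join("R" if m[v,u] else ("#" if f[v,u].min()>130 else ("k" if f[v,u].max()<70 else ".")) for u in range(230,410,3)))
b=np.array([np.cos(.287),np.sin(.287)]);c=np.array(s["ee_pos"][:2])
for x in(-55,0,20): print(x,proj([*(c+x*b),66],K,R,p)[0].round())
g=I.astype(int);mr=(g[...,0]>g[...,1]+50)&(g[...,0]>g[...,2]+50)
for v in range(135,212,2):
    print(v,"".join("R" if mr[v,u] else ("#" if g[v,u].min()>135 else ("k" if g[v,u].max()<60 else ".")) for u in range(235,335,1)))
```

```text
25.85 [ 495.66364066 -288.98469943  222.03992295] [-0.8947555   0.09364898  0.48084662]
90 ############################################################
104 ############################################################
118 #############RRRRRRRRRRRRRRRRRRRRRRRRRRRRRRRRR##############
132 ##############RRRRRRRRRRRRRRRRRRRRRRRRRRRRRRRR##############
146 ##############RRRRRRRRRRRRRR###.RRRRRRRRRRRRRR##############
160 ##############RRRRRRRRRRRRR#####RRRRRRRRRRRRRR##############
174 ##############RRRRRRRRRRRRR#####RRRRRRRRRRRRR###############
188 ##############RRRRRRRRRRRRR#####RRRRRRRRRRRRR#############..
202 ##############RRRRRRRRRRRRR#####RRRRRRRRRRRRR######.........
216 ###############RRRRRRRRRRRR#####RRRRRRRRRRRRR...............
230 ###############RRRRRRRRRRRR#####RRRRRRRRRRRRR...............
244 ###############RRRRRRRRRRRR#####RRRRRRRRRRRR................
258 ##########....#RRRRRRRRRRRR.####RRRRRRRRRRRR.....###........
272 ######..........RRRRRRRRRRR.####RRRRRRRRRRRR........###.....
286 ######..........RRRRRRRRRRR.####RRRRRRRRRRRR##.....########.
300 ###...................RRRRRRRRRRRR
[... 4051 characters left out ...]
RRRRRRRRRRR...........................................................
201 ............................RRRRRRRRRR..............................................................
203 ...............................RRRR.................................................................
205 ..............................................................#####.................................
207 ..............................................................######................................
209 ...............................................................#####................................
211 ................................................................#####...............................
```

```bash
python3 -c "
from cell import r;print(r.hand_in())"
```

```text
the job is handed in; nothing more can be done
None
```

The chipped plate was laid and released on the white rest, taken again, and lowered while held into the red rack's slot. It stands there upright with the chipped edge up, and the job was handed in at about 26 s; no verdict was returned.

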